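Put the queen-rearing shelf back in order

TASK

Tidy the shelf: stand the aluminium canister in the small round dish and the cream pot of staples in the large one, and lay the copper bee escape, right way up, squarely on the cork pad cut to its outline. Put the glass marking tube in the hinged wooden case and shut the lid. Don't tip the pot over, and leave the honey jar where it is.

Things in the scene. Friction and masses are not known exactly. Their poses are not given: they have to be found in the camera images.
- canister: Screw-top aluminium canister standing upright, cylinder 38 mm diameter, 70 mm tall (a 2 mm groove below the cap at 53 mm height). Origin at the centre of its underside, z up along its axis. About 0.12 kg.
- pot: Cream ceramic pot full of steel frame staples, standing upright, straight cylinder 58 mm outside diameter, 60 mm tall; grip it by the outside. Origin at the centre of its underside, z up. About 0.25 kg.
- escape: Tarnished copper bee escape plate lying flat, 100 mm long (its x) by 44 mm wide (its y) by 10 mm thick, with a round 32 mm boss in the middle of the top rising 3 mm more. Origin at the centre of its underside, z up. Turning it end for end makes no difference. About 0.12 kg.
- tube: Clear glass queen marking tube lying down, 90 mm long along its x axis, 28 mm glass diameter, with a white 30 by 30 mm square collar 8 mm thick at each end that keeps it from rolling; grip the glass in the middle. Origin at the middle of its axis (15 mm above what it lies on). End for end makes no difference. About 0.06 kg.
- small_dish: Small round wooden dish fixed to the shelf: inside diameter 56 mm, outside 68 mm, rim 12 mm high, inner floor 4 mm above the shelf. Place of the canister. Origin at the centre of its underside, z up.
- large_dish: Large round wooden dish fixed to the shelf: inside diameter 76 mm, outside 88 mm, rim 12 mm high, inner floor 4 mm above the shelf. Place of the pot. Origin at the centre of its underside, z up.
- cork_pad: Flat rectangular cork pad fixed to the shelf, 108 mm (its x) by 52 mm (its y), 4 mm thick, no rim. Place of the bee escape, long side along long side. Origin at the centre of its underside, z up.
- case: Wooden hinged case fixed to the shelf, 126 mm (its x) by 96 mm (its y) outside, 42 mm tall without the lid, walls and floor 6 mm, inside 114 by 84 mm; the tube goes in lying along the case's x. Origin at the centre of its underside, z up. The lid is hinged along its far (+x) upper edge; the hinge axis is parallel to y through (63, 0, 42) mm.
- case_lid (a joint): Lid angle: 0 shut, grows as the near edge swings up and away, stop at 1.9. Stiff hinge, the lid stays where left (1.5 N at the grip moves it). Lid 126x96x8 mm, on the rim when shut. Brass T grip: crosspiece along y, 24 mm long, 14 mm thick, its centre at (-50, 0, 70) mm in the case's frame when shut, 20 mm over the lid's top; pinched on its two ends it pivots between the fingers.
- honey_jar: Bystander: amber honey jar with an aluminium cap, 66 mm diameter, 90 mm tall, to the left of the work. Origin at the centre of its underside. Leave it alone.
Things that resemble listed ones, but are neither listed nor needed, are in the scene too. Leave any green or pink look-alike of the tube alone.

How it is judged:
By the outcome, as a careful person would: the job done as asked, in the order asked, and still so for the second after the job is handed in, with the robot touching nothing.
It also fails if it takes over 125 s, if anything falls off the work surface, if the arm or the gripper's body presses on something with over 40 N, if the wrist force passes 120 N, or if a joint passes its speed limit or range.

ROBOT

A 6-joint arm with a two-finger parallel gripper is mounted at the origin on the work surface. World frame = base frame: x ahead of the robot, y to its left, z up, the work surface at z = 0. Lengths are in mm, angles in rad, forces in N, time in s.
With the tool pointing down it reaches from about 275 to 850 mm from the base axis. Payload 19 kg.
Tool frame: the origin (TCP) lies midway between the tips of the shut fingers; the grasp point (between the pads) lies 19 mm behind it (bot.tcp_to_grasp is the distance from the TCP to the grasp point, in mm); z points along the fingers, y is the direction in which the jaws open and shut (so a half turn about z gives the same grasp; the last joint's range is limited). The gripper opens to 85 mm and grips with 20 to 120 N. Pads are 22 mm wide; open, the fingers measure 114 mm over their backs; the gripper's body (76 mm by 85 mm) begins 54 mm behind the grasp point. The pads swing forward as they close: fully open they stand 13 mm farther back than shut.
Start: joints at [-1.368, 0.15, 1.437, -0, 1.554, -0.134], TCP at [189.993, -542.672, 231.267] pointing down, gripper open.
Joint ranges: [-2.8, 2.8], [-0.68, 2.1], [0.12, 2.68], [-1.39, 4.53], [0.16, 2.79], [-2.81, 2.81]. Speed limits (rad/s): [1.89, 1.89, 2.22, 3.01, 3.01, 3.01].

INTERFACE

Orientations are given as a unit quaternion [x, y, z, w].
In Python, from workcell import bot gives the robot as it stands. The module is installed in compiled form; this text tells all that it offers.
- The arm moves only by the shell command python3 -m crank 'ROWS'. ROWS is JSON, a list of rows, each a list of 3 entries, a list of its own where there are three numbers: the shift along the tool's x, y, z in mm, then the turn about the tool's z in rad, then the gripper command: -1 is shut, 1 is fully open, values between are in proportion. In form: [[[dx, dy, dz], turn, jaw], ...]. A call has 1 to 20 rows; each row is the pose to reach, as a shift and turn from the pose commanded when the call began, along the tool's axes at that moment; what a row does not reach only later rows make up. A row lasts 1/12 s, in which the tool goes at most 41.7 mm and 7.16 degrees, less where a joint would pass 70% of its speed; a pose out of reach is approached as far as the arm can. A call with a gripper value outside its range is refused whole. The fingers move at their own pace and stop on an object; the grip force is fixed at half the most. Time passes only in rows, so rows that repeat a pose let the fingers close. It gives the time, the measured TCP pose, the force and the opening at its end, in the units of the state.
- bot.state(): the state, without advancing time (a new reading comes with each control period).
- bot.grab_frame(name): name is "scene" or "side" or "wrist"; returns the picture (480x640x3 uint8, red, green, blue); there is no depth.
- bot.camera_model(name): a dict with "mtx" (3x3 intrinsics, pixels), "extrinsics" (4x4, takes a point from camera to world coordinates). Camera axes: x right, y down, z forward; pixel columns grow to the right and rows downward; lengths in mm; the calibration is good to about 2 mm. A picture is of the moment at which its call begins: read the wrist's pose just before it. camera_model takes no time and is no camera call; for the wrist camera it gives the pose at the moment of the call.
- bot.hand_in(): hands the job in, once; it reports no verdict.
The state is a dict: "time": time; "qpos": joint angles; "dq": joint speeds; "tau": joint torques, N m; "ee_pos": TCP position; "ee_rot": TCP orientation; "force": force on the tool from outside, world axes, zero at the start; "torque": the same for the moment, N m; "finger_gap": finger opening in mm.
Only numpy, scipy, OpenCV 4.12 (cv2) and the standard library are available. Lean on these libraries where they do the work, as an engineer would, in place of code of your own. Each camera call takes 0.05 s, during which the arm holds its last target. There are 200 camera calls.

## Working session

There is one attempt and no reset: what is moved stays moved. The work goes in short steps, Python scripts to look and compute and a shell command to move; the robot and the scene stay as the last step left them, time stands still between calls to the robot, and variables do not carry over. Pictures are saved under pics/ and viewed, about 12 in all and at most 16, crops included, and the job is handed in when it is done.

```bash
mkdir -p pics; python3 - <<'E'
from workcell import bot
import cv2,numpy as np
for n in("scene","side"):
    cv2.imwrite(f"pics/{n}0.png",bot.grab_frame(n)[:,:,::-1])
    m=bot.camera_model(n);print(n,np.round(m["mtx"],1).tolist(),np.round(m["extrinsics"],3).tolist())
m=bot.camera_model("wrist");print(np.round(m["mtx"],1).tolist(),np.round(m["extrinsics"],3).tolist())
print(bot.state())
E
```

```text
scene [[517.7, 0.0, 320.5], [0.0, 517.7, 243.4], [0.0, 0.0, 1.0]] [[0.847, 0.367, -0.384, 911.213], [0.531, -0.597, 0.601, -654.486], [-0.009, -0.713, -0.701, 928.425], [0.0, 0.0, 0.0, 1.0]]
side [[608.1, 0.0, 315.4], [0.0, 608.1, 242.0], [0.0, 0.0, 1.0]] [[-0.959, -0.192, 0.21, 160.385], [-0.285, 0.635, -0.718, 982.281], [0.004, -0.748, -0.663, 898.63], [0.0, 0.0, 0.0, 1.0]]
[[383.4, 0.0, 322.4], [0.0, 383.4, 237.3], [0.0, 0.0, 1.0]] [[0.33, -0.891, -0.312, 268.784], [-0.944, -0.312, -0.107, -514.017], [-0.002, 0.33, -0.944, 373.999], [0.0, 0.0, 0.0, 1.0]]
{'time': 0.1, 'qpos': array([-1.36800207e+00,  1.50925942e-01,  1.43793197e+00,  1.98271353e-05,
        1.55380152e+00, -1.33975128e-01]), 'dq': array([-2.46679376e-04, -2.67806468e-03, -1.12524002e-03,  7.48218881e-04,
       -3.77279169e-05, -1.17073659e-03]), 'tau': array([ 6.70155772e-03, -7.14385843e+01, -5.71797431e+01,  3.03825218e-04,
        7.28082014e-03,  2.85724519e-05]), 'ee_pos': array([ 189.96057365, -542.49046522,  230.75898327]), 'ee_rot': array([ 9.85856651e-01,  1.67589911e-01, -8.44381215e-06, -5.33412173e-04]), 'force': array([ 0.45350751, -0.66577374, -0.04859447]), 'torque': array([-0.00955383,  0.04104437,  0.03354801]), 'finger_gap': 85.15031870154488}
```

View pics/scene0.png

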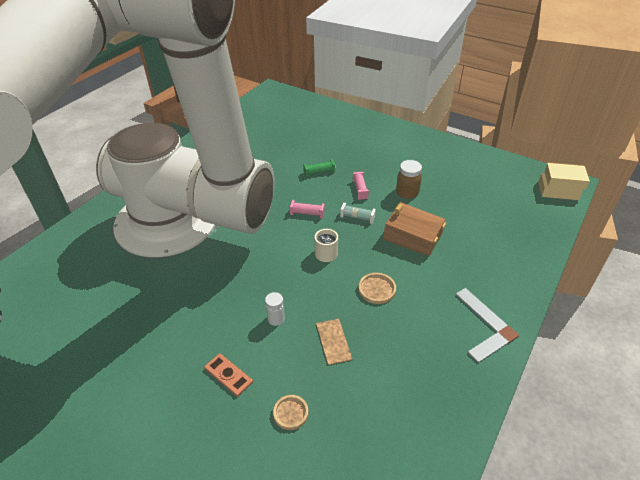

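View pics/side0.png

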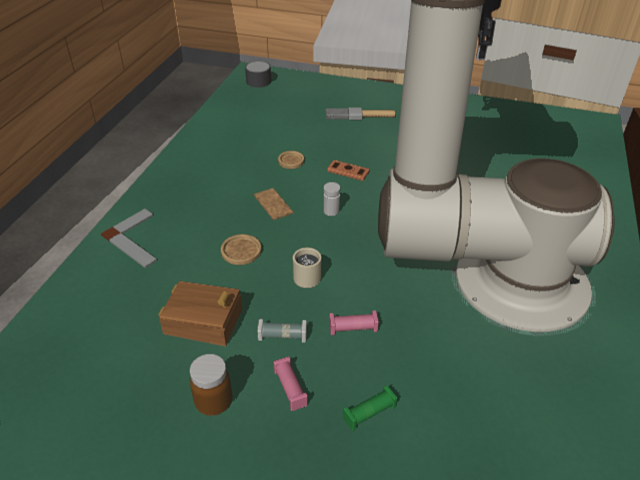

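The two views show everything. In the scene view: canister (275,309), pot (326,245), escape (228,375), clear tube (358,213), small dish (291,412), large dish (377,288), cork (334,341), shut case (415,229) and jar (409,180). In the side view: 332,198; 307,266; 348,169; 283,331; 291,158; 241,248; 273,204; 202,312; 210,385.

```bash
cat > h.py <<'E'
from workcell import bot
import cv2,numpy as np
from scipy.spatial.transform import Rotation as R
def ray(m,uv):
    d=np.linalg.solve(m["mtx"],[uv[0],uv[1],1.]);E=np.array(m["extrinsics"]);d=E[:3,:3]@d
    return E[:3,3],d/np.linalg.norm(d)
def plane(m,uv,z):
    o,d=ray(m,uv);return o+d*(z-o[2])/d[2]
def tri(*mu):
    A=0;b=0;rs=[ray(m,u) for m,u in mu]
    for o,d in rs:
        P=np.eye(3)-np.outer(d,d);A=A+P;b=b+P@o
    p=np.linalg.solve(A,b);return p,max(np.linalg.norm(np.cross(p-o,d)) for o,d in rs)
def rel(p):
    "world point -> shift in tool axes from measured TCP"
    s=bot.state();return R.from_quat(s["ee_rot"]).inv().apply(np.asarray(p)-s["ee_pos"])
def snap(name):
    m=bot.camera_model("wrist");im=bot.grab_frame("wrist")[:,:,::-1].copy()
    cv2.imwrite(f"pics/{name}.png",im);np.savez(f"pics/{name}.npz",**m);return im,m
E
python3 - <<'E'
from h import *
S=bot.camera_model("scene");D=bot.camera_model("side")
for n,a,b in [("can top",(275,298),(332,187)),("pot top",(326,237),(307,256)),("large",(377,287),(241,247)),("small",(291,410),(291,158)),("cork",(334,341),(273,204)),("esc",(228,374),(348,169)),("tube",(358,212),(283,330)),("jar",(411,167),(209,366)),
 ("grip",(401,210),(227,299))]:
    p,e=tri((S,a),(D,b));print(n,p.round(1),round(e,1))
print("cork cnr",[plane(S,u,4)[:2].round(0) for u in((318,323),(339,320),(352,357),(329,362))])
print("esc cnr",[plane(S,u,10)[:2].round(0) for u in((219,354),(252,380),(239,394),(205,370))])
print("tube ends",[plane(S,u,15)[:2].round(0) for u in((344,210),(373,215))])
for n,s in("scene",(190,130,470,440)),("side",(130,130,410,440)):
    im=cv2.imread(f"pics/{n}0.png")
im=cv2.imread("pics/scene0.png")[180:270,370:460];b=cv2.imread("pics/side0.png")[270:360,150:240]
cv2.imwrite("pics/case0.png",np.hstack([cv2.resize(x,(390,390),interpolation=cv2.INTER_CUBIC) for x in(im,b)]))
print(bot.state()["ee_rot"],R.from_quat(bot.state()["ee_rot"]).as_matrix().round(3))
E
```

```text
can top [ 443.2 -109.7   67.9] 2.1
pot top [432.3 117.8  57.4] 1.3
large [595.1  80.6   7.7] 1.3
small [ 599.1 -280.4    8.4] 1.4
cork [583.9 -95.5  -2.3] 1.4
esc [ 444.9 -281.1    4.2] 0.9
tube [430.  282.9  14.5] 2.3
jar [499.8 446.8  86.4] 2.5
grip [542.7 287.2  69.2] 8.0
cork cnr [array([533., -77.]), array([568., -45.]), array([ 640., -113.]), array([ 605., -149.])]
esc cnr [array([ 403., -256.]), array([ 498., -268.]), array([ 495., -306.]), array([ 403., -301.])]
tube ends [array([396., 271.]), array([472., 293.])]
[ 9.85856651e-01  1.67589911e-01 -8.44381215e-06 -5.33412173e-04] [[ 0.944  0.33  -0.   ]
 [ 0.33  -0.944  0.001]
 [ 0.    -0.001 -1.   ]]
```

View pics/case0.png

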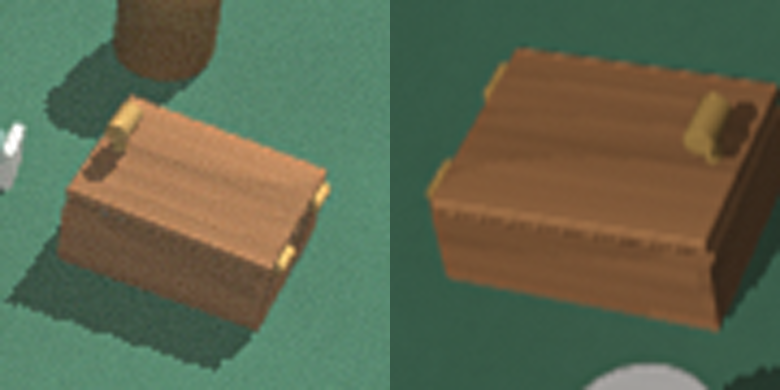

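The lid is shut, with the grip on the side nearer the robot. I'll move above the canister.

```bash
python3 -m crank '[[[382,-325,0],0,1],[[382,-325,0],0,1],[[382,-325,0],0,1],[[382,-325,0],0,1],[[382,-325,0],0,1],[[382,-325,0],0,1],[[382,-325,0],0,1],[[382,-325,0],0,1],[[382,-325,0],0,1],[[382,-325,0],0,1],[[382,-325,0],0,1],[[382,-325,0],0,1],[[382,-325,0],0,1],[[382,-325,0],0,1],[[382,-325,0],0,1],[[382,-325,0],0,1],[[382,-325,0],0,1]]'
python3 - <<'E'
from h import *
im,m=snap("w1")
S=bot.camera_model("scene");D=bot.camera_model("side")
f=lambda u:(u[0]/4.3333+370,u[1]/4.3333+180)
print("lid",[plane(S,f(u),50)[:2].round(0) for u in((133,97),(325,172),(280,268),(68,190))])
p,e=tri((S,f((124,122))),(D,(223.4,298.6)));print("grip",p.round(1),e)
print(m["extrinsics"].round(3).tolist(),bot.state()["ee_pos"],bot.state()["qpos"])
E
```

```text
time: 1.52
ee_pos: [442.7, -110.8, 231.3]
ee_rot: [0.986, 0.167, -0.0, -0.0]
force: [0.8, 0.6, -1.0]
finger_gap: 85.8
lid [array([528., 339.]), array([653., 336.]), array([662., 248.]), array([532., 244.])]
grip [541.7 289.3  73.1] 1.654110575358572
[[0.328, -0.892, -0.312, 521.551], [-0.945, -0.31, -0.108, -82.373], [-0.001, 0.33, -0.944, 374.476], [0.0, 0.0, 0.0, 1.0]] [ 442.72463791 -110.80888345  231.31528322] [-4.14341115e-01 -1.00318676e-01  1.69414262e+00  8.37732954e-06
  1.54780245e+00  8.21781897e-01]
```

View pics/w1.png

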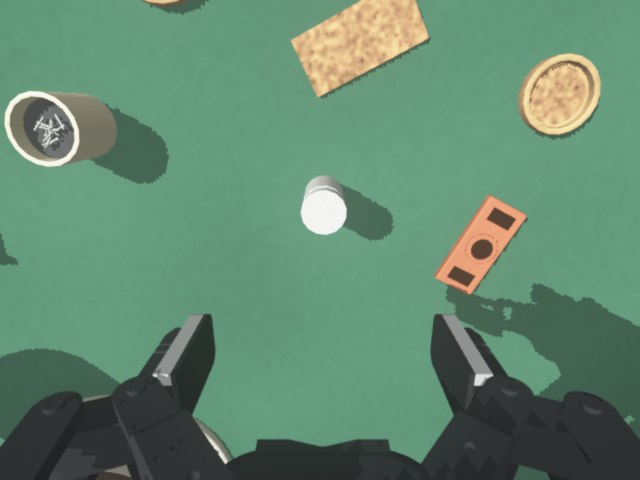

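The wrist picture shows the canister top at (324,212), pot rim (43,129), escape (481,245), small dish (560,95) and cork (360,40). The escape appears to be boss-up.

```bash
cat >> h.py <<'E'
def blobs(im,lo=(0,60,120),hi=(25,255,255),amin=800):
    mk=cv2.inRange(cv2.cvtColor(im,cv2.COLOR_BGR2HSV),lo,hi)
    mk=cv2.morphologyEx(mk,cv2.MORPH_CLOSE,np.ones((7,7)))
    cs,_=cv2.findContours(mk,cv2.RETR_EXTERNAL,cv2.CHAIN_APPROX_NONE);return [c for c in cs if cv2.contourArea(c)>amin]
def topworld(c,m,z):
    return np.array([plane(m,u,z)[:2] for u in c[:,0,:]],np.float32)
E
python3 - <<'E'
from h import *
im=cv2.imread("pics/w1.png");m=np.load("pics/w1.npz")
S=bot.camera_model("scene")
for c in blobs(im):
    x,y,w,h=cv2.boundingRect(c)
    for z in(4,11):
        W=topworld(c,m,z);r=cv2.minAreaRect(W);print((x,y,w,h),z,np.round(r[0],1),np.round(r[1],1),round(r[2],1),np.round(cv2.minEnclosingCircle(W),1) if 0 else "")
cs=[c for c in blobs(im,(0,0,225),(180,40,255),500)]
for c in cs:
    M=cv2.minAreaRect(topworld(c,m,70));print("white",cv2.boundingRect(c),np.round(M[0],1),np.round(M[1],1))
for n,a,b in(("can",(324,212),(275,298)),("pot",(43,129),(326,237)),("small",(560,95),(291,410)),("esc",(481,246),(228,374)),("cork",(361,42),(334,341))):
    p,e=tri((m,a),(S,b));print(n,p.round(1),round(e,1))
print("pot60",plane(m,(43,129),60).round(1),"can70",plane(m,(324,212),70).round(1))
E
```

```text
(434, 195, 93, 100) 4 [ 442.4 -280. ] [ 48.4 101.4] 81.8 
(434, 195, 93, 100) 11 [ 443.9 -276.3] [47.5 99.5] 81.8 
(518, 54, 83, 81) 4 [ 599.1 -282.6] [72.2 68.5] 78.2 
(518, 54, 83, 81) 11 [ 597.6 -278.8] [70.8 67.2] 78.2 
(291, 0, 138, 97) 4 [582.7 -94.8] [ 54.2 109. ] 45.7 
(291, 0, 138, 97) 11 [581.5 -94.6] [ 53.2 106.9] 45.7 
white (301, 186, 45, 48) [ 442.1 -109.4] [39.2 36.8]
white (5, 91, 74, 75) [433.2 115. ] [54.6 54.8]
can [ 444.  -110.4   69.3] 2.0
pot [425.8 131.1  43.1] 0.2
small [ 599.1 -280.3    7.9] 1.3
esc [ 445.1 -281.3    5. ] 1.0
cork [583.  -96.1  -3.1] 2.4
pot60 [430.8 120.4  60. ] can70 [ 442.2 -111.1   70. ]
```

```bash
python3 -m crank '[[[0,0,40],0,1],[[0,0,80],0,1],[[0,0,120],0,1],[[0,0,150],0,1],[[0,0,175],0,1],[[0,0,195],0,1],[[0,0,210],0,1],[[0,0,211],0,1],[[0,0,211],0,0.3],[[0,0,211],0,-0.2],[[0,0,211],0,-0.6],[[0,0,211],0,-1],[[0,0,211],0,-1],[[0,0,211],0,-1],[[0,0,211],0,-1],[[0,0,211],0,-1]]'
```

```text
time: 2.9
ee_pos: [443.8, -110.1, 21.6]
ee_rot: [0.986, 0.168, 0.001, 0.001]
force: [-2.9, -0.8, 10.5]
finger_gap: 36.6
```

```bash
python3 -m crank '[[[0,0,-35],0,-1],[[15,35,-50],0,-1],[[30,70,-50],0,-1],[[46,106,-50],0,-1],[[60,140,-50],0,-1],[[76,176,-50],0,-1],[[86,200,-50],0,-1],[[91,211,-50],0,-1],[[91,211,-50],0,-1],[[91,211,-50],0,-1],[[91,211,-40],0,-1],[[91,211,-28],0,-1],[[91,211,-18],0,-1],[[91,211,-10],0,-1],[[91,211,-6],0,-1],[[91,211,-5],0,-1],[[91,211,-5],0,-1],[[91,211,-5],0,-1]]'
python3 - <<'E'
from h import *
snap("w2")
E
```

```text
time: 4.4
ee_pos: [598.5, -278.3, 25.7]
ee_rot: [0.986, 0.168, -0.0, -0.0]
force: [-5.4, 3.2, 8.0]
finger_gap: 36.4
```

View pics/w2.png

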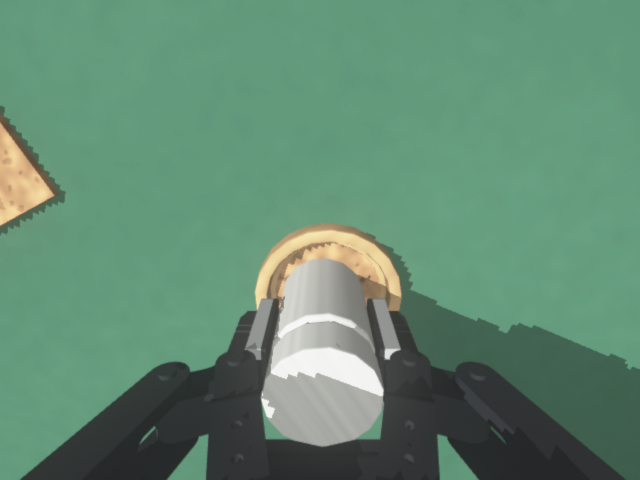

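Canister is in the small dish, whose centre is near (329,290). Release it and go above the pot.

```bash
python3 -m crank '[[[0,0,0],0,-0.5],[[0,0,0],0,0],[[0,0,0],0,0.5],[[0,0,0],0,1],[[0,0,0],0,1],[[0,0,-30],0,1],[[0,0,-70],0,1],[[0,0,-110],0,1],[[-2,-40,-140],0,1],[[-26,-431,-150],0,1],[[-26,-431,-150],0,1],[[-26,-431,-150],0,1],[[-26,-431,-150],0,1],[[-26,-431,-150],0,1],[[-26,-431,-150],0,1],[[-26,-431,-150],0,1],[[-26,-431,-150],0,1],[[-26,-431,-150],0,1],[[-26,-431,-150],0,1],[[-26,-431,-150],0,1]]'
python3 - <<'E'
from h import *
im,m=snap("w3");print(bot.state()["ee_pos"],bot.state()["qpos"])
for c in blobs(im,(0,0,190),(180,60,255),300)+blobs(im,amin=300): print(cv2.boundingRect(c))
E
```

```text
time: 6.12
ee_pos: [430.2, 122.9, 175.9]
ee_rot: [0.986, 0.169, 0.001, -0.001]
force: [0.7, -1.0, -0.2]
finger_gap: 85.2
[431.06452215 121.20246924 175.7310824 ] [ 1.01513782e-01 -9.30080028e-02  1.80049653e+00  2.96244102e-04
  1.43310035e+00  1.33209360e+00]
(136, 264, 33, 76)
(286, 176, 82, 92)
(94, 82, 49, 127)
(572, 91, 68, 91)
(390, 0, 126, 87)
(135, 0, 70, 24)
```

View pics/w3.png

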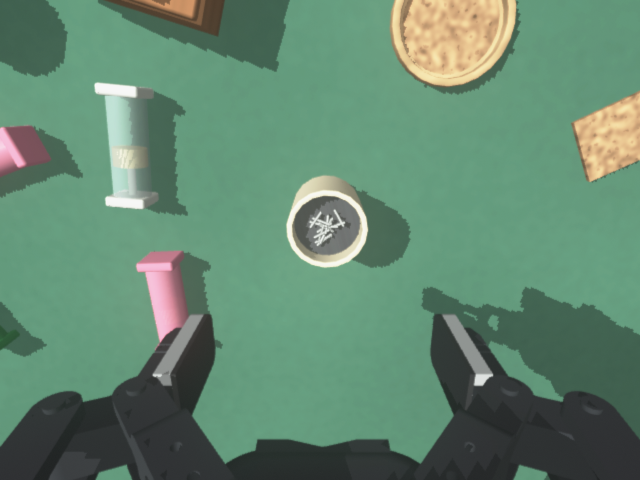

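Pot rim centre at (328,228), large dish around (453,22), clear tube collars at (124,90) and (132,200).

```bash
python3 - <<'E'
from h import *
m=np.load("pics/w3.npz");S=bot.camera_model("scene");D=bot.camera_model("side")
p=plane(m,(328,229),60);print("pot",p,rel(p))
for n,a,b,c in(("pot",(328,229),(326,237),(307,256)),("tube",(128,146),(358,212),(283,330))):
    p,e=tri((m,a),(S,b),(D,c));print(n,p.round(1),round(e,1))
im=cv2.imread("pics/w3.png")
c=max(blobs(im),key=lambda c:cv2.boundingRect(c)[2]*(cv2.boundingRect(c)[1]==0))
W=topworld(c,m,12);W=W[c[:,0,1]>2];A=np.c_[2*W,np.ones(len(W))];s=np.linalg.lstsq(A,(W**2).sum(1),rcond=None)[0];print("dish",s[:2],np.sqrt(s[2]+s[0]**2+s[1]**2))
print("tube ends",[plane(m,u,28)[:2].round(1) for u in((124,90),(132,200))])
E
```

```text
pot [430.77431965 120.2006033   60.        ] [ -0.72875267   0.85316281 115.73034355]
pot [431.4 119.   57.6] 2.0
tube [429.7 283.4  14.8] 2.5
dish [592.58287639  84.20625109] 43.90374482263163
tube ends [array([470.4, 287.9]), array([392.5, 268.2])]
```

```bash
python3 -m crank '[[[0,1,40],0,1],[[0,1,80],0,1],[[0,1,110],0,1],[[0,1,135],0,1],[[0,1,150],0,1],[[0,1,158],0,1],[[0,1,159],0,1],[[0,1,159],0,0.5],[[0,1,159],0,0.2],[[0,1,159],0,0],[[0,1,159],0,-0.4],[[0,1,159],0,-1],[[0,1,159],0,-1],[[0,1,159],0,-1],[[0,1,159],0,-1]]'
```

```text
time: 7.42
ee_pos: [433.0, 118.5, 17.8]
ee_rot: [0.986, 0.168, 0.001, 0.0]
force: [-1.2, -1.8, 7.1]
finger_gap: 56.3
```

```bash
python3 -m crank '[[[0,0,-20],0,-1],[[0,0,-40],0,-1],[[20,12,-40],0,-1],[[45,28,-40],0,-1],[[72,45,-40],0,-1],[[98,62,-40],0,-1],[[120,76,-40],0,-1],[[134,85,-40],0,-1],[[140,88,-40],0,-1],[[140,88,-36],0,-1],[[140,88,-30],0,-1],[[140,88,-25],0,-1],[[140,88,-25],0,-1],[[140,88,-25],0,-1]]'
python3 - <<'E'
from h import *
snap("w4")
E
```

```text
time: 8.58
ee_pos: [592.5, 82.0, 41.1]
ee_rot: [0.986, 0.168, -0.0, -0.0]
force: [0.7, -0.4, -2.8]
finger_gap: 55.9
```

View pics/w4.png

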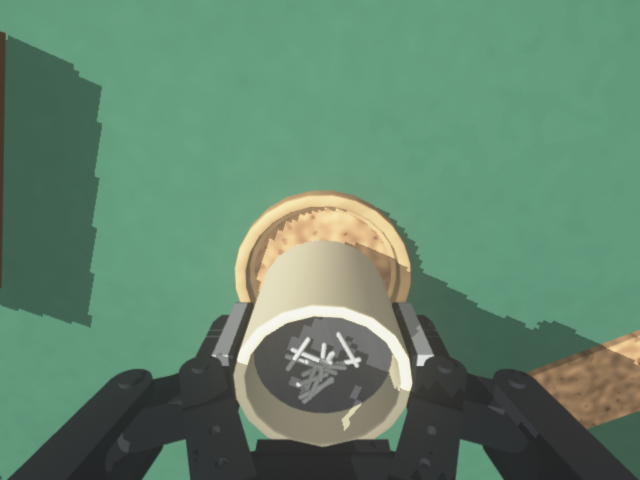

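Pot (u≈322) is laterally centred over the dish (u≈323), whose far rim edge is at v≈191. I'll check fore-aft with a ray.

```bash
python3 - <<'E'
from h import *
m=np.load("pics/w4.npz")
print(rel(plane(m,(323,191),12))-[44,0,0], rel(plane(m,(322,241),24))-[29,0,0])
c=max(blobs(cv2.imread("pics/w4.png")),key=cv2.contourArea)
E
```

```text
[ 1.69607047 -0.99402619 29.4507267 ] [-3.25120311 -1.44120276 17.45205411]
```

```bash
python3 -m crank '[[[2,0,3],0,-1],[[4,0,9],0,-1],[[4,0,14],0,-1],[[4,0,18],0,-1],[[4,0,19],0,-1],[[4,0,19],0,-1],[[4,0,19],0,-1],[[4,0,19],0,-0.2],[[4,0,19],0,0.2],[[4,0,19],0,0.6],[[4,0,19],0,1],[[4,0,19],0,1],[[4,0,19],0,1],[[4,0,0],0,1],[[4,0,-40],0,1],[[4,0,-80],0,1],[[4,0,-120],0,1],[[4,0,-130],0,1]]'
python3 - <<'E'
from h import *
print(bot.state()["ee_pos"],bot.state()["qpos"][5])
d=R.from_quat(bot.state()["ee_rot"]).inv().apply([444-bot.state()["ee_pos"][0],-279-bot.state()["ee_pos"][1],0]);print(d)
E
```

```text
time: 10.13
ee_pos: [598.9, 83.1, 178.3]
ee_rot: [0.986, 0.168, 0.004, 0.001]
force: [0.7, 0.0, 1.1]
finger_gap: 85.3
[598.87098351  83.12152203 178.27422047] 1.2443740828659993
[-265.86505002  290.57012951   -1.33913073]
```

```bash
python3 -m crank '[[[-20,20,0],0.05,1],[[-266,291,0],0.485,1],[[-266,291,0],0.485,1],[[-266,291,0],0.485,1],[[-266,291,0],0.485,1],[[-266,291,0],0.485,1],[[-266,291,0],0.485,1],[[-266,291,0],0.485,1],[[-266,291,0],0.485,1],[[-266,291,0],0.485,1],[[-266,291,0],0.485,1],[[-266,291,0],0.485,1],[[-266,291,0],0.485,1],[[-266,291,0],0.485,1],[[-266,291,0],0.485,1]]'
python3 - <<'E'
from h import *
im,m=snap("w5")
print(bot.state()["ee_pos"],rel(bot.state()["ee_pos"]+[1,0,0]))
for c in blobs(im):
    r=cv2.minAreaRect(topworld(c,m,10));P=np.array(cv2.boxPoints(r));print(cv2.boundingRect(c),np.round(r,1) if 0 else (np.round(r[0],1),np.round(r[1],1),round(r[2],1)),rel([*r[0],10]))
E
```

```text
time: 11.38
ee_pos: [442.7, -278.6, 171.3]
ee_rot: [0.997, -0.073, 0.0, -0.0]
force: [-0.6, -0.2, -0.7]
finger_gap: 85.2
[ 442.73297996 -278.59368958  171.36031477] [ 9.89283047e-01 -1.46010377e-01  1.48563640e-04]
(295, 148, 56, 118) (array([ 443.9, -278.7]), array([43.9, 99. ]), 81.7) [ 1.15071709e+00 -2.83400028e-02  1.61360478e+02]
(244, 0, 97, 50) (array([ 580.1, -277.1]), array([66.5, 30.7]), 81.6) [135.62371019 -21.4731821  161.38080206]
(0, 0, 115, 146) (array([581.7, -98.3]), array([ 53.4, 109.4]), 45.5) [ 111.11308646 -198.63699421  161.3917953 ]
```

View pics/w5.png

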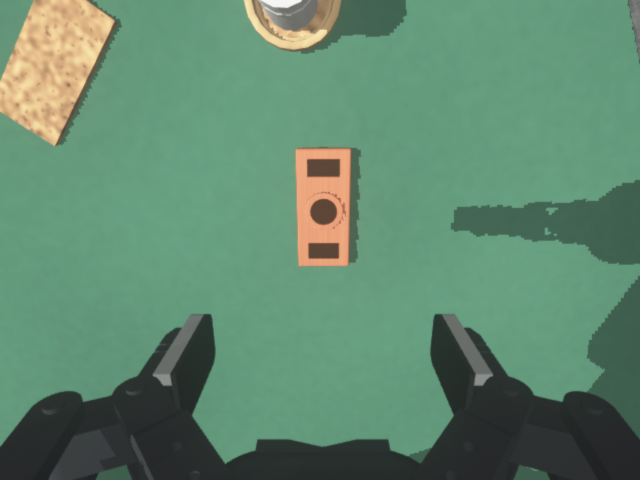

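Escape lies boss-up at (323,208), aligned with the tool; canister stands in its dish (top edge). Grasp.

```bash
python3 -m crank '[[[1,0,40],0,1],[[1,0,80],0,1],[[1,0,115],0,1],[[1,0,140],0,1],[[1,0,158],0,1],[[1,0,168],0,1],[[1,0,172],0,0.7],[[1,0,173],0,0.3],[[1,0,173],0,0],[[1,0,173],0,-0.4],[[1,0,173],0,-1],[[1,0,173],0,-1],[[1,0,173],0,-1],[[1,0,173],0,-1]]'
```

```text
time: 12.6
ee_pos: [443.9, -280.1, -0.2]
ee_rot: [0.997, -0.074, 0.001, 0.001]
force: [0.1, 2.4, 5.6]
finger_gap: 42.1
```

```bash
python3 -m crank '[[[0,0,-25],0,-1],[[0,0,-55],0,-1],[[8,-14,-60],0.04,-1],[[22,-40,-60],0.12,-1],[[40,-72,-60],0.23,-1],[[58,-105,-60],0.34,-1],[[76,-138,-60],0.45,-1],[[92,-168,-60],0.55,-1],[[104,-190,-60],0.61,-1],[[110,-202,-60],0.628,-1],[[110,-202,-60],0.628,-1],[[110,-202,-60],0.628,-1],[[110,-202,-60],0.628,-1]]'
python3 - <<'E'
from h import *
im,m=snap("w6")
print(bot.state()["ee_pos"],rel(bot.state()["ee_pos"]+[1,0,0]))
E
```

```text
time: 13.68
ee_pos: [581.6, -96.7, 58.8]
ee_rot: [0.926, -0.378, 0.0, 0.0]
force: [0.2, 0.5, -0.5]
finger_gap: 41.7
[581.4944696  -96.91121314  58.75985704] [ 7.13482116e-01 -7.00673340e-01  3.75262617e-04]
```

View pics/w6.png

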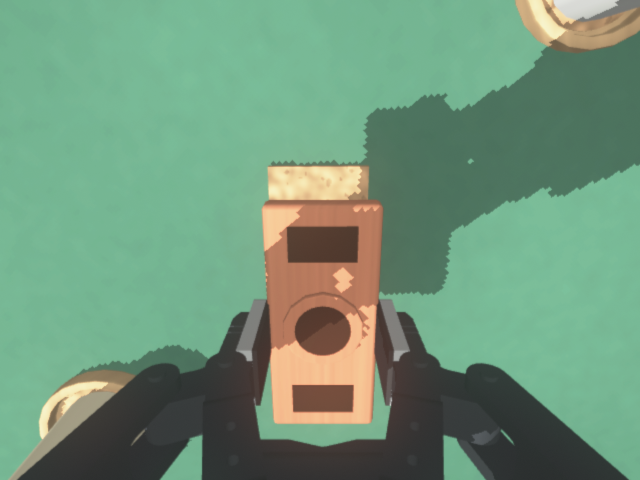

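The cork's far edge runs from (267,165) to (369,165). The held plate's far top edge runs from (263,203) to (382,203).

```bash
python3 - <<'E'
from h import *
m=np.load("pics/w6.npz")
for u in((267,165),(369,165)):print("cork",rel(plane(m,u,4))[:2])
for u in((263,202),(382,202)):print("esc",rel(plane(m,u,69))[:2])
for u in((320,302),(323,358)):print("bore",rel(plane(m,u,72))[:2])
print("bore c",rel(plane(m,(322.5,330),71))[:2])
E
```

```text
cork [ 53.57290715 -28.09505205]
cork [53.58682392 24.27795532]
esc [ 50.2749981  -20.85800545]
esc [50.28394259 21.5341223 ]
bore [11.84315453 -0.60345593]
bore [-13.59711701   0.56497208]
bore c [-1.16855176  0.35829654]
```

```bash
python3 -m crank '[[[0,-1,15],0,-1],[[0,-2,30],0,-1],[[0,-2,42],0,-1],[[0,-2,50],0,-1],[[0,-2,54],0,-1],[[0,-2,55],0,-1],[[0,-2,55],0,-1],[[0,-2,55],0,-1],[[0,-2,55],0,-0.2],[[0,-2,55],0,0.3],[[0,-2,55],0,0.8],[[0,-2,55],0,1],[[0,-2,55],0,1],[[0,-2,40],0,1],[[0,-2,0],0,1],[[0,-2,-40],0,1],[[0,-2,-80],0,1],[[0,-2,-115],0,1],[[0,-2,-115],0,1]]'
python3 - <<'E'
from h import *
im,m=snap("w7")
s=bot.state();print(s["ee_pos"],s["qpos"],rel(s["ee_pos"]+[1,0,0]))
E
```

```text
time: 15.32
ee_pos: [585.4, -95.3, 181.0]
ee_rot: [0.926, -0.378, 0.005, -0.001]
force: [1.3, -0.3, 0.9]
finger_gap: 85.4
[584.66215676 -95.04381905 177.42020689] [-2.91269908e-01  2.05311150e-01  1.48233779e+00  1.75610105e-04
  1.44745621e+00  2.05553432e+00] [ 0.71368297 -0.70044085  0.00626426]
```

View pics/w7.png

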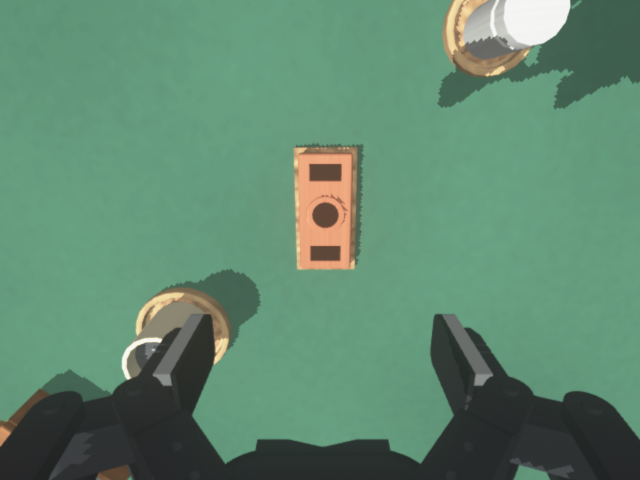

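The escape sits on the cork with margins all round. Pot and canister stand in their dishes. Now to the lid grip, turning so that the camera faces away from the lid.

```bash
python3 -m crank '[[[-300,-245,-25],-1.96,0.2],[[-300,-245,-25],-1.96,0.2],[[-300,-245,-25],-1.96,0.2],[[-300,-245,-25],-1.96,0.2],[[-300,-245,-25],-1.96,0.2],[[-300,-245,-25],-1.96,0.2],[[-300,-245,-25],-1.96,0.2],[[-300,-245,-25],-1.96,0.2],[[-300,-245,-25],-1.96,0.2],[[-300,-245,-25],-1.96,0.2],[[-300,-245,-25],-1.96,0.2],[[-300,-245,-25],-1.96,0.2],[[-300,-245,-25],-1.96,0.2],[[-300,-245,-25],-1.96,0.2],[[-300,-245,-25],-1.96,0.2],[[-300,-245,-25],-1.96,0.2],[[-300,-245,-25],-1.96,0.2],[[-300,-245,-25],-1.96,0.2]]'
python3 -m crank '[[[0,0,0],-1.96,0.2],[[0,0,0],-1.96,0.2],[[0,0,0],-1.96,0.2],[[0,0,0],-1.96,0.2],[[0,0,0],-1.96,0.2],[[0,0,0],-1.96,0.2],[[0,0,0],-1.96,0.2],[[0,0,0],-1.96,0.2],[[0,0,0],-1.96,0.2],[[0,0,0],-1.96,0.2],[[0,0,0],-1.96,0.2],[[0,0,0],-1.96,0.2],[[0,0,0],-1.96,0.2],[[0,0,0],-1.96,0.2],[[0,0,0],-1.96,0.2],[[0,0,0],-1.96,0.2],[[0,0,0],-1.96,0.2],[[0,0,0],-1.96,0.2]]'
python3 - <<'E'
from h import *
m=np.load("pics/w7.npz")
for c in blobs(cv2.imread("pics/w7.png")):
    x,y,w,h=cv2.boundingRect(c)
    if 280<x<310: r=cv2.minAreaRect(topworld(c,m,4));print(r)
im,m=snap("w8")
s=bot.state();print(s["ee_pos"],s["qpos"],rel(s["ee_pos"]+[1,0,0]))
E
```

```text
time: 16.87
ee_pos: [540.6, 290.2, 197.5]
ee_rot: [0.831, 0.557, -0.001, -0.0]
force: [-0.0, 0.0, 0.0]
finger_gap: 50.9
time: 18.37
ee_pos: [540.7, 290.3, 198.0]
ee_rot: [0.002, 1.0, -0.0, -0.0]
force: [-0.0, -0.1, 0.5]
finger_gap: 51.0
((581.859619140625, -94.88765716552734), (52.13974380493164, 108.58259582519531), 45.76274490356445)
[540.70346624 290.28476984 198.08241901] [ 3.67176295e-01  2.43705633e-01  1.39351631e+00  1.03429575e-04
  1.50473067e+00 -1.20068773e+00] [-9.99995611e-01  2.93913567e-03 -3.73012702e-04]
```

View pics/w8.png

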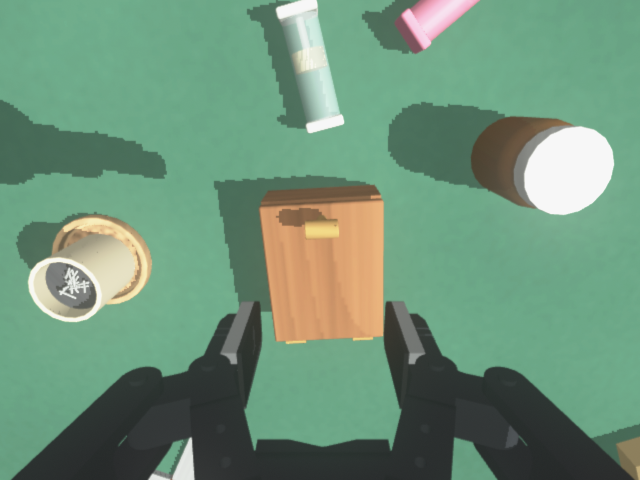

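The lid's corners are at (261,207), (383,199), (384,338) and (275,342), the brass grip at (322,229), the tube at (311,65), and the jar at (540,165).

```bash
python3 - <<'E'
from h import *
m=np.load("pics/w8.npz");S=bot.camera_model("scene");D=bot.camera_model("side")
P=[plane(m,u,50)[:2] for u in((261,207),(383,199),(384,338),(275,342))];print(np.round(P,1),np.mean(P,0))
print(np.degrees(np.arctan2(*(P[3]-P[0])[::-1])),np.degrees(np.arctan2(*(P[2]-P[1])[::-1])),np.degrees(np.arctan2(*(P[1]-P[0])[::-1])-np.pi/2))
c=blobs(cv2.imread("pics/w8.png"),(18,110,140),(35,255,255),60)
print([cv2.boundingRect(x) for x in c])
print("grip75",plane(m,(322,229),75),tri((m,(322,229)),(S,(398.6,208.2)),(D,(223.4,298.6))))
print("grip ends",plane(m,(305,230),75),plane(m,(339,228),75))
T=[plane(m,u,28)[:2] for u in((298,9),(324,124))];print("tube",np.round(T,1),np.mean(T,0),np.degrees(np.arctan2(*(T[0]-T[1])[::-1])))
E
```

```text
[[530.2 242.9]
 [524.1 338.1]
 [649.9 345. ]
 [653.6 248.5]] [589.43282306 293.61445975]
2.571487928539154 3.166400552906319 3.6500693547365075
[(305, 218, 34, 21)]
grip75 [540.35616226 290.61837777  75.        ] (array([541.3882132 , 289.93273893,  72.89917903]), np.float64(1.7512627892921322))
grip ends [541.07938651 278.20266515  75.        ] [539.63421272 303.01220712  75.        ]
tube [[389.8 273.9]
 [469.  292.4]] [429.36930348 283.1854877 ] -166.86859817062634
```

```bash
python3 -m crank '[[[0,0,30],-0.05,0.2],[[0,0,65],-0.05,0.2],[[0,0,95],-0.05,0.2],[[0,0,120],-0.05,0.2],[[0,0,135],-0.05,0.2],[[0,0,141],-0.05,0.2],[[0,0,142],-0.05,0.2],[[0,0,142],-0.05,0],[[0,0,142],-0.05,-0.3],[[0,0,142],-0.05,-0.7],[[0,0,142],-0.05,-1],[[0,0,142],-0.05,-1],[[0,0,142],-0.05,-1],[[0,0,142],-0.05,-1]]'
python3 - <<'E'
from h import *
# grip path in tool axes (x away from hinge, z down), start offset relative
for t in np.arange(0,1.85,.1):
    a=np.arctan2(28,-113)-t;r=np.hypot(28,113);print(round(t,2),round(-(r*np.cos(a)+113),0),round(-(r*np.sin(a)-28),0))
E
```

```text
time: 19.58
ee_pos: [541.2, 289.7, 57.4]
ee_rot: [-0.026, 1.0, -0.0, 0.001]
force: [-0.0, -7.5, 1.1]
finger_gap: 22.5
0.0 -0.0 0.0
0.1 -3.0 -11.0
0.2 -8.0 -22.0
0.3 -13.0 -32.0
0.4 -20.0 -42.0
0.5 -27.0 -51.0
0.6 -36.0 -59.0
0.7 -45.0 -66.0
0.8 -54.0 -73.0
0.9 -65.0 -78.0
1.0 -76.0 -82.0
1.1 -87.0 -85.0
1.2 -98.0 -87.0
1.3 -110.0 -88.0
1.4 -121.0 -88.0
1.5 -133.0 -87.0
1.6 -144.0 -84.0
1.7 -155.0 -80.0
1.8 -166.0 -76.0
```

```bash
python3 -m crank '[[[-3,0,-11],0,-1],[[-8,0,-22],0,-1],[[-13,0,-32],0,-1],[[-20,0,-42],0,-1],[[-27,0,-51],0,-1],[[-36,0,-59],0,-1],[[-45,0,-66],0,-1],[[-54,0,-73],0,-1],[[-65,0,-78],0,-1],[[-76,0,-82],0,-1],[[-87,0,-85],0,-1],[[-98,0,-87],0,-1],[[-110,0,-88],0,-1],[[-121,0,-88],0,-1],[[-133,0,-87],0,-1],[[-144,0,-84],0,-1],[[-155,0,-80],0,-1],[[-155,0,-80],0,-1],[[-155,0,-80],0,-1]]'
```

```text
time: 21.17
ee_pos: [696.5, 298.0, 137.7]
ee_rot: [-0.026, 1.0, 0.0, 0.001]
force: [-0.1, -4.2, 4.5]
finger_gap: 22.4
```

```bash
python3 -m crank '[[[0,0,0],0,-0.4],[[0,0,0],0,0],[[0,0,0],0,0.3],[[0,0,0],0,0.3],[[0,0,-20],0,0.3],[[0,0,-55],0,0.3],[[0,0,-80],0,0.3],[[0,0,-85],0,0.3],[[267,0,-80],-0.175,0.3],[[267,0,-80],-0.175,0.3],[[267,0,-80],-0.175,0.3],[[267,0,-80],-0.175,0.3],[[267,0,-80],-0.175,0.3],[[267,0,-80],-0.175,0.3],[[267,0,-80],-0.175,0.3],[[267,0,-60],-0.175,0.3],[[267,0,-60],-0.175,0.3],[[267,0,-60],-0.175,0.3]]'
python3 - <<'E'
from h import *
im,m=snap("w9");s=bot.state();print(s["ee_pos"],s["qpos"][5],rel(s["ee_pos"]+[1,0,0]))
b=cv2.resize(bot.grab_frame("side")[200:420,120:400,::-1],(560,440));cv2.imwrite("pics/s9.png",np.hstack([b[:,:400],cv2.resize(im,(400,300))[:].copy() if 0 else np.vstack([cv2.resize(im,(400,300)),np.zeros((140,400,3),np.uint8)])]))
for c in blobs(im,(0,0,180),(180,45,255),150):
    x,y,w,h=cv2.boundingRect(c);r=cv2.minAreaRect(topworld(c,m,30));print((x,y,w,h),np.round(r[0],1),np.round(r[1],1),r[2],rel([*r[0],30]))
E
```

```text
time: 22.67
ee_pos: [428.7, 284.3, 196.1]
ee_rot: [-0.113, 0.994, -0.0, -0.0]
force: [0.6, 0.1, -0.0]
finger_gap: 55.7
[429.23030502 284.44568874 196.62188389] -1.3624224498028015 [-9.74322406e-01 -2.25157202e-01 -2.88643542e-04]
(143, 457, 35, 23) [750.4 179.9] [24.1 39.5] 70.14545440673828 [-289.05487528 -174.08337772  166.82366368]
(474, 331, 76, 51) [524.6 495.4] [54.4 71.5] 8.60958480834961 [-140.06039289  184.14496085  166.83908133]
(251, 321, 61, 74) [578.3 278.3] [77.4 50. ] 3.173630475997925 [-143.53321117  -39.50967772  166.82020672]
(13, 315, 104, 70) [616.9  82. ] [ 64.6 110.1] 23.260494232177734 [-136.99610202 -239.40694313  166.8023413 ]
(300, 158, 38, 105) [428.4 282.6] [89.7 28.9] 14.282755851745605 [  1.55867996  -1.54536835 166.80848618]
(410, 142, 111, 79) [377.3 391.1] [29.3 89.1] 38.879329681396484 [ 26.87474184 115.65030068 166.81594979]
(274, 0, 36, 98) [313.4 236. ] [64.6 26.3] 10.647713661193848 [124.07949876 -21.13969876 166.79414702]
```

View pics/s9.png

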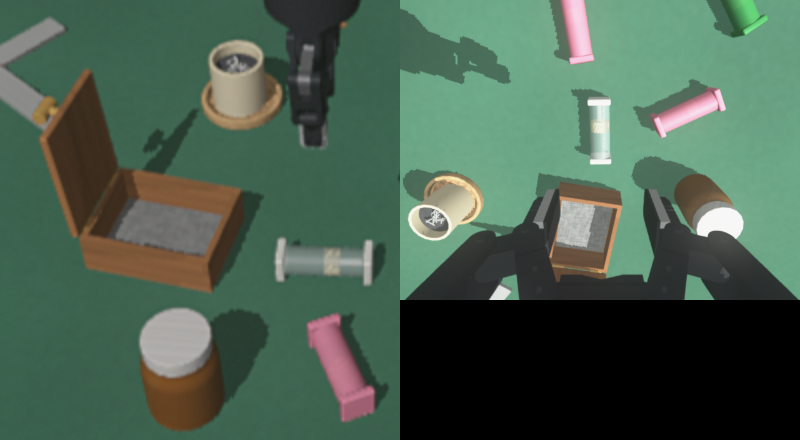

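The lid stands open past vertical, the case interior is free, the pot stands in its dish, and the tube lies between the jaws (wrist view at about (319,210)). Now grasp the tube.

```bash
python3 -m crank '[[[1,-1,40],-0.01,0.3],[[1,-1,80],-0.01,0.3],[[1,-1,120],-0.01,0.3],[[1,-1,150],-0.01,0.3],[[1,-1,175],-0.01,0.3],[[1,-1,190],-0.01,0.3],[[1,-1,196],-0.01,0.3],[[1,-1,197],-0.01,0.3],[[1,-1,197],-0.01,0],[[1,-1,197],-0.01,-0.4],[[1,-1,197],-0.01,-1],[[1,-1,197],-0.01,-1],[[1,-1,197],-0.01,-1],[[1,-1,197],-0.01,-1]]'
python3 - <<'E'
from h import *
m=np.load("pics/w9.npz")
s=bot.state();print(rel([590,293,s["ee_pos"][2]]))
E
```

```text
time: 23.93
ee_pos: [429.1, 283.6, 0.9]
ee_rot: [-0.118, 0.993, 0.0, 0.001]
force: [-0.9, -1.7, 6.0]
finger_gap: 26.4
[-158.5876802   -28.71145399    0.39140972]
```

```bash
python3 -m crank '[[[0,0,-35],0,-1],[[0,0,-70],0,-1],[[-10,-2,-90],0.02,-1],[[-32,-6,-95],0.05,-1],[[-58,-11,-95],0.08,-1],[[-85,-16,-95],0.11,-1],[[-112,-20,-95],0.14,-1],[[-135,-24,-95],0.17,-1],[[-150,-27,-95],0.183,-1],[[-157,-28,-95],0.183,-1],[[-157,-28,-95],0.183,-1],[[-157,-28,-95],0.183,-1],[[-157,-28,-80],0.183,-1],[[-157,-28,-80],0.183,-1],[[-157,-28,-80],0.183,-1]]'
python3 - <<'E'
from h import *
im,m=snap("w10");b=cv2.resize(bot.grab_frame("side")[200:420,120:400,::-1],(560,440));cv2.imwrite("pics/s10.png",np.hstack([b[:,:400],np.vstack([cv2.resize(im,(400,300)),np.zeros((140,400,3),np.uint8)])]))
E
```

```text
time: 25.18
ee_pos: [586.2, 293.0, 79.3]
ee_rot: [-0.027, 1.0, -0.0, -0.001]
force: [-0.1, -0.4, -0.9]
finger_gap: 26.2
```

View pics/s10.png

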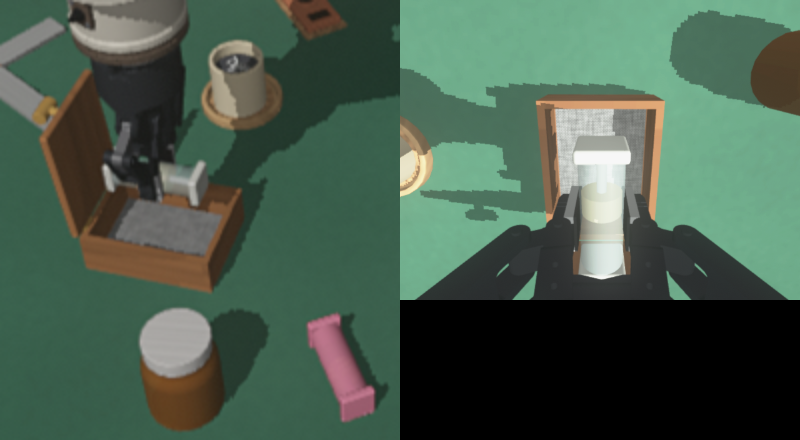

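Tube hangs centred over the open case (wrist view: case inside at u≈553–648, tube 573–631). Lower it.

```bash
python3 -m crank '[[[-2,0,15],0,-1],[[-2,0,30],0,-1],[[-2,0,45],0,-1],[[-2,0,56],0,-1],[[-2,0,64],0,-1],[[-2,0,69],0,-1],[[-2,0,71],0,-1],[[-2,0,71],0,-1],[[-2,0,71],0,-1]]'
```

```text
time: 26.03
ee_pos: [589.7, 293.2, 9.0]
ee_rot: [-0.027, 1.0, 0.0, 0.0]
force: [-0.5, 1.2, -1.2]
finger_gap: 26.3
```

```bash
python3 -m crank '[[[0,0,1],0,-0.5],[[0,0,1],0,-0.2],[[0,0,1],0,0],[[0,0,1],0,0.05],[[0,0,1],0,0.05],[[0,0,-15],0,0.05],[[0,0,-45],0,0.05],[[0,0,-85],0,0.05],[[0,0,-125],0,0.1],[[0,0,-165],0,0.2],[[0,0,-205],0,0.2],[[0,0,-215],0,0.2],[[0,0,-215],0,0.2],[[-35,0,-215],0,0.2],[[-70,0,-215],0,0.2],[[-100,-1,-215],0,0.2],[[-107,-1,-215],0,0.2],[[-107,-1,-215],0,0.2],[[-107,-1,-215],0,0.2]]'
python3 - <<'E'
from h import *
im,m=snap("w11");b=cv2.resize(bot.grab_frame("side")[200:420,120:400,::-1],(560,440));cv2.imwrite("pics/s11.png",np.hstack([b[:,:400],np.vstack([cv2.resize(im,(400,300)),np.zeros((140,400,3),np.uint8)])]))
E
```

```text
time: 27.62
ee_pos: [695.9, 297.8, 222.0]
ee_rot: [-0.027, 1.0, -0.0, -0.001]
force: [0.3, -0.3, -0.0]
finger_gap: 51.6
```

View pics/s11.png

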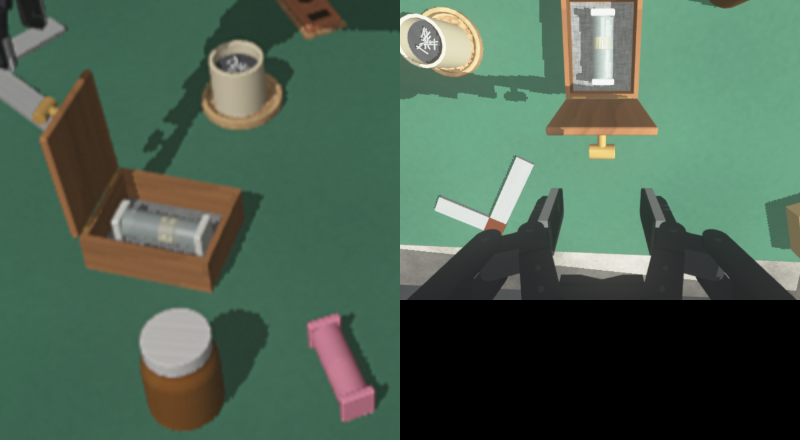

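The tube lies flat in the case, and the T grip is centred between the fingers at wrist (602,153). Pinch it again.

```bash
python3 - <<'E'
from h import *
m=np.load("pics/w11.npz");print(rel(plane(m,(323,245),155)))
E
python3 -m crank '[[[0,0,25],0,0.2],[[0,0,50],0,0.2],[[0,0,70],0,0.2],[[0,0,80],0,0.2],[[0,0,84],0,0.2],[[0,0,84],0,0],[[0,0,84],0,-0.4],[[0,0,84],0,-1],[[0,0,84],0,-1],[[0,0,84],0,-1],[[0,0,84],0,-1]]'
```

```text
[ 8.09589336  0.74359791 68.42054345]
time: 28.63
ee_pos: [697.0, 298.0, 141.3]
ee_rot: [-0.027, 1.0, 0.0, 0.001]
force: [1.7, -0.6, 7.6]
finger_gap: 21.8
```

The pinch is about 8 mm off-centre on the grip, so I'll re-grasp it centred.

```bash
python3 -m crank '[[[0,0,0],0,-0.4],[[0,0,0],0,0],[[0,0,0],0,0],[[4,0,2],0,0],[[8,0,4],0,0],[[8,0,5],0,0],[[8,0,5],0,-0.4],[[8,0,5],0,-1],[[8,0,5],0,-1],[[8,0,5],0,-1],[[8,0,5],0,-1]]'
python3 - <<'E'
from h import *
im,m=snap("w12");cv2.imwrite("pics/w12c.png",im[200:480,160:480])
r=np.hypot(28,113);a0=np.arctan2(28,-113)
for t in np.arange(1.6,-.01,-.1):
    a=a0-t;print(round(t,2),round(-(r*np.cos(a)-r*np.cos(a0-1.65))),round(-(r*np.sin(a)-r*np.sin(a0-1.65))))
E
```

```text
time: 29.55
ee_pos: [688.3, 297.5, 134.4]
ee_rot: [-0.027, 1.0, 0.0, -0.0]
force: [-1.6, 0.8, 0.6]
finger_gap: 22.7
1.6 6 -2
1.5 17 -4
1.4 28 -6
1.3 40 -6
1.2 52 -5
1.1 63 -3
1.0 74 0
0.9 85 5
0.8 95 10
0.7 105 16
0.6 114 24
0.5 123 32
0.4 130 41
0.3 137 50
0.2 142 61
0.1 146 71
-0.0 150 82
```

View pics/w12c.png

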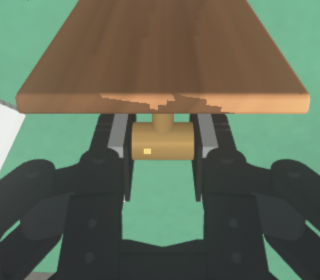

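The crosspiece is pinched squarely at both ends. Swing the lid shut.

```bash
python3 -m crank '[[[6,0,-2],0,-1],[[17,0,-4],0,-1],[[28,0,-6],0,-1],[[40,0,-6],0,-1],[[52,0,-5],0,-1],[[63,0,-3],0,-1],[[74,0,0],0,-1],[[85,0,5],0,-1],[[95,0,10],0,-1],[[104,0,16],0,-1],[[113,0,24],0,-1],[[122,0,32],0,-1],[[129,0,41],0,-1],[[136,0,50],0,-1],[[141,0,61],0,-1],[[145,0,71],0,-1],[[148,0,79],0,-1],[[148,0,82],0,-1],[[148,0,82],0,-1],[[148,0,82],0,-1]]'
```

```text
time: 31.27
ee_pos: [539.1, 289.3, 52.1]
ee_rot: [-0.027, 1.0, -0.0, -0.001]
force: [-11.9, 0.6, 4.9]
finger_gap: 22.4
```

```bash
python3 -m crank '[[[-1,0,2],0,-1],[[-1,0,3],0,-1],[[-1,0,3],0,-1],[[-1,0,3],0,-1]]'
```

```text
time: 31.6
ee_pos: [539.5, 289.4, 50.5]
ee_rot: [-0.027, 1.0, -0.0, -0.002]
force: [-25.1, -4.4, 25.5]
finger_gap: 22.4
```

```bash
python3 -m crank '[[[0,0,-2],0,-0.6],[[0,0,-2],0,-0.2],[[0,0,-2],0,0.1],[[0,0,-2],0,0.2],[[0,0,-30],0,0.2],[[0,0,-70],0,0.2],[[0,0,-110],0,0.2],[[0,0,-150],0,0.2],[[30,0,-180],0,0.2],[[60,0,-200],0,0.2],[[60,0,-200],0,0.2],[[60,0,-200],0,0.2],[[60,0,-200],0,0.2],[[60,0,-200],0,0.2]]'
python3 - <<'E'
from h import *
S=bot.grab_frame("scene")[150:450,190:470,::-1];D=bot.grab_frame("side")[130:430,140:420,::-1]
cv2.imwrite("pics/end.png",np.hstack([cv2.resize(x,(400,428)) for x in(S,D)]))
snap("w13")
E
```

```text
time: 32.77
ee_pos: [481.9, 286.0, 248.0]
ee_rot: [-0.027, 1.0, -0.0, -0.001]
force: [-0.2, -0.4, -0.9]
finger_gap: 51.4
```

View pics/end.png

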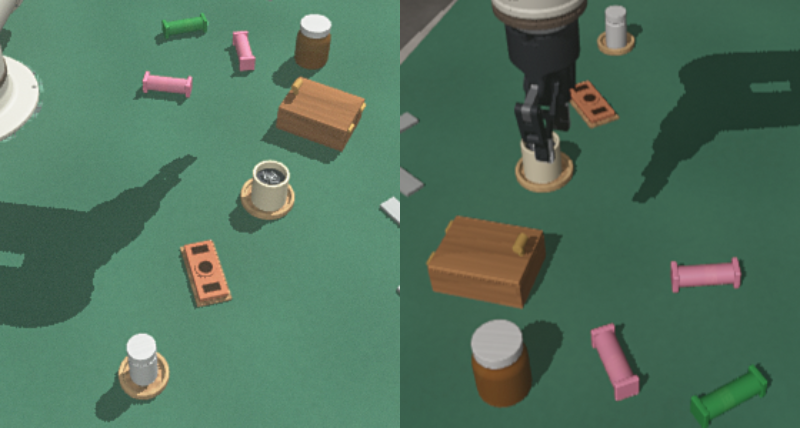

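Everything looks in place: lid shut, pot and canister upright in their dishes, jar unmoved. I'll make a numeric check of the plate on the cork (picture w7) and of the lid height before handing in.

```bash
python3 - <<'E'
from h import *
im=cv2.imread("pics/w7.png");m=np.load("pics/w7.npz");h=cv2.cvtColor(im,cv2.COLOR_BGR2HSV)
print(h[235,310],h[235,298],h[200,306])
for hi in(11,12):
  for c in blobs(im,(0,90,120),(hi,255,255),1500):
    if 285<cv2.boundingRect(c)[0]<315: r=cv2.minAreaRect(topworld(c,m,14));print(hi,cv2.boundingRect(c),r)
a=cv2.imread("pics/side0.png");b=bot.grab_frame("side")[:,:,::-1].astype(int)
print("case diff side",np.abs(a[280:340,160:245].astype(int)-b[280:340,160:245]).mean(), "jar",np.abs(a[355:415,185:235].astype(int)-b[355:415,185:235]).mean())
E
```

```text
[ 11 121 234] [ 17 100 228] [ 11 119 238]
11 (298, 153, 55, 115) ((582.9181518554688, -95.51864624023438), (43.63956069946289, 98.59864044189453), 45.59102249145508)
12 (298, 153, 55, 116) ((582.5260009765625, -95.25221252441406), (43.82041931152344, 99.5709228515625), 45.64543151855469)
case diff side 9.297516339869281 jar 8.570222222222222
```

```bash
python3 -c "
from workcell import bot
print(bot.hand_in(),bot.state()['time'])"
```

```text
the job is handed in; nothing more can be done
the job is handed in; nothing more can be done
```

The shelf is tidied and the job is handed in, at about 33 s of the 125 s allowed. I did it in the order asked: canister in the small dish, pot in the large one, and bee escape on the cork pad. I then opened the case lid, laid the tube in, shut the lid and moved the arm clear.

**Last checks:**
- **Canister, pot and jar:** in the final pictures the canister and pot stand upright in their dishes, and the honey jar looks unmoved. The green and pink look-alikes were left alone.
- **Bee escape:** it lies boss up. Measured after release, it was within about 1 mm and 0.2° of the cork's centre and direction.
- **Tube and lid:** I saw the tube lying flat in the case before closing. The lid looks flush on the rim, and a light press met about 25 N of resistance.

**Mended on the way:** my second pinch of the lid grip was about 8 mm off-centre, so I re-gripped it before closing.

**Disagreements:**
- The fixed cameras and the wrist camera disagreed by 2–4 mm, so I corrected the pot and the escape from close by before setting them down.
- The two-view height of the cork pad came out at −2 to −3 mm and the escape's at about 4–5 mm. For those I used the heights in the text.

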